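# Seat the keyed shaft in the honey stirrer's drive hub and hold it down

### The job

Take the keyed shaft out of its wooden storage block by its black grip and push it into the upright steel hub of the stirrer's drive unit, turning it until its key slips into the keyway, then keep pushing against the spring inside until the shaft's collar is fully home on the hub's face. Finish still gripping the shaft and holding it down there, for a colleague to fit the clip: the spring lifts it again if you let go. Leave the jar, the loose lid and the cell bar where they are.

Things in the scene. Friction and masses are not known exactly. Their poses are not given: they have to be found in the camera images.
- shaft_grip (a point): Centre of the black grip of the loose keyed shaft (220 g, upright, one rigid piece). Grip block: 44 mm along x, 26 mm across y, 50 mm high; pinch it across y. z up, +x towards the key. Below this point: 25 mm to the top of the steel collar, 33 mm to its underside, 75 mm to the shaft's tip. At the start the shaft hangs in the block, collar on the block's top
- shaft_collar (a point): Centre of the underside of the shaft's collar (44 mm diameter, 8 mm thick, a tab on the key's side, +x). Axes as shaft_grip. Below it the shaft: 20 mm diameter, 42 mm long, tip tapered. The key, 6 mm wide, reaches 15 mm from the axis at +x, from 14 to 38 mm above the tip: the 14 mm plain round nose below it enters the hub at any angle. Meets hub_face when home
- holder: Wooden storage block, fixed, 100 x 100 x 55 mm high, with an upright 35 mm through hole in the middle in which the shaft hangs loosely. Origin at the centre of its underside
- drive: Drive unit, fixed: grey gearbox 130 x 110 mm, its top 50 mm above the table, on a dark base plate 160 x 140 mm, with a small round motor lying along its +x side reaching 117 mm from the centre. The hub stands at its centre. Origin at the centre of its underside, z up
- hub_face (a point): Centre of the top face of the steel hub (46 mm diameter, face 100 mm above the table). z up, +x towards the keyway. Bore 22 mm diameter, 50 mm deep; keyway slot 8 mm wide, open to the bore, reaching 16.5 mm from the axis at +x, over the full depth. The hub stands at any angle to the gearbox and hardly turns (2 N m)
- plunger (a joint): Spring plunger in the bore (brass disc, 18 mm diameter): how far it has been pressed down, m. 0 at rest, when its top is 30 mm below the hub's face; about 0.012 when the shaft is home. Its spring needs 4 N to start and about 11 N at home, so a released shaft stands about 12 mm proud
- jar: Honey jar, 68 mm diameter, 85 mm high, stands on the table between the drive unit and the block; leave alone. Origin at the centre of its underside
- jar_lid: Loose white jar lid, 66 mm diameter, 12 mm high, lying on the table nearer the robot; leave alone. Origin at the centre of its underside
- cell_bar: Wooden bar 300 x 22 mm with a row of yellow wax cups, 24 mm high, lying on the table at the left; leave alone. Origin at the centre of its underside
Mind the look-alikes: they are no part of the job. What is meant by the drive is not pink or turquoise, and is the smaller of those in its own colour.

How it is judged:
On the way, in this order (a step that is already met when the one before it is completed fails the run):
1. the shaft is lifted clear of the storage block in the gripper (height (world z) of shaft_collar above 0.1 m and contact force between the fingers and shaft above 0.5 N and contact force between shaft and holder below 0.05 N), for 0.1 s.
2. the key is in the keyway (collar less than 24 mm above the hub's face, on its axis) (z of shaft_collar in the frame of hub_face below 0.024 m and horizontal distance between shaft_collar and hub_face below 0.004 m and angle between the x axis of shaft_collar and the x axis of hub_face, either way round below 0.25 rad), for 0.05 s.
At the end, for the whole second after the job is handed in: Collar within 3 mm of the hub face and its axis, key in line with the keyway (0.2 rad), shaft upright (0.06 rad), plunger pressed over 9 mm, fingers still gripping (over 2 N, grasp point within 35 mm of the grip centre); jar, lid and cell bar within 30 mm of their starts (z of shaft_collar in the frame of hub_face below 0.003 m and horizontal distance between shaft_collar and hub_face below 0.003 m and angle between the x axis of shaft_collar and the x axis of hub_face, either way round below 0.2 rad and angle between shaft_collar's own z axis and vertical below 0.06 rad and value of joint plunger above 0.009 m and contact force between the fingers and shaft above 2 N and distance between the grasp point and shaft_grip below 0.035 m and distance of each of jar, jar_lid, cell_bar from where it was at the start of the episode below 0.03 m); the arm keeps its last pose, push and grip.
It fails at once if the honey jar is moved by more than 30 mm (distance of jar from where it was at the start of the episode above 0.03 m).
It fails at once if the loose jar lid is moved by more than 30 mm (distance of jar_lid from where it was at the start of the episode above 0.03 m).
It fails at once if the cell bar is moved by more than 30 mm (distance of cell_bar from where it was at the start of the episode above 0.03 m).
It also fails if it takes over 58 s, if anything falls off the work surface, if the arm or the gripper's body presses on something with over 40 N, if the wrist force passes 120 N, or if a joint passes its speed limit or range.

### The arm

A 7-joint arm with a two-finger parallel gripper is mounted at the origin on the work surface. World frame = base frame: x ahead of the robot, y to its left, z up, the work surface at z = 0. Lengths are in m, angles in rad, forces in N, time in s.
With the tool pointing down it reaches from about 0.425 to 0.875 m from the base axis. Payload 4.7 kg.
Tool frame: the origin (TCP) lies midway between the tips of the shut fingers; the grasp point (between the pads) lies 19 mm behind it; z points along the fingers, y is the direction in which the jaws open and shut (so a half turn about z gives the same grasp; the last joint's range is limited). The gripper opens to 87 mm and grips with 3 to 60 N. Pads are 19 mm wide; open, the fingers measure 117 mm over their backs; the gripper's body (75 mm by 190 mm) begins 51 mm behind the grasp point.
Start: joints at [1.345, 0.321, -0.07, 1.45, 0.023, 1.371, -0.057], TCP at [0.154, -0.631, 0.223] pointing down, gripper open.
Joint ranges: [-2.86, 2.86], [-0.3, 2.09], [-1.38, 1.24], [0.06, 2.45], [-1.56, 4.7], [0.09, 2.05], [-2.69, 2.69]. Speed limits (rad/s): [2.57, 2.57, 3.14, 3.14, 3.14, 3.14, 3.14].

### API

Orientations are given as a rotation vector (axis times angle).
In Python, from workcell import * gives the robot as it stands.
- The arm moves only by the tool move_arm, never from a script. Its argument "targets" is a list of rows, each a list of 3 entries, a list of its own where there are three numbers: the gripper's target within -1 to 1 (fully open at 1, half-way at 0, shut at -1), then the shift along the tool's x, y, z in cm, then the turn, a rotation vector about the tool's x, y, z in rad. In form: [[jaw, [x, y, z], [wx, wy, wz]], ...]. A call has 1 to 12 rows; each row shifts and turns the commanded pose from where the row before left it, along the tool's axes as they then stand; what a row does not reach is not made up. A row lasts 1/10 s, in which the tool goes at most 50 mm and 8.59 degrees, less where a joint would pass 70% of its speed; a pose out of reach is approached as far as the arm can. A call is refused whole if a number of a shift passes 5 or a number of a turn 0.15, either way. A call with a gripper value outside its range is refused whole. The fingers move at their own pace and stop on an object; "force" is the grip in N (left out, the last holds). Time passes only in rows, so rows that do not move let the fingers close. It gives the time, the measured TCP pose, the force and the opening at its end, in the units of the state.
- state(): the state, without advancing time (a new reading comes with each control period).
- get_image(name): name is "scene" or "side" or "wrist"; returns a dict with "image" (480x640x3 uint8, red, green, blue), "z_map" (480x640 float32, m along the optical axis (not along the pixel's ray), 0 where there is no reading), "fx", "fy", "cx", "cy" (pixels), "rvec" (rotation vector, rad) and "tvec" (3), from world to camera coordinates, as OpenCV has them. Camera axes: x right, y down, z forward; pixel columns grow to the right and rows downward; lengths in m; the calibration is good to about 2 mm. The wrist camera is an equidistant fisheye: a pixel r from the principal point sees the ray r / f radians off the axis. A picture is of the moment at which its call begins.
- hand_in(): hands the job in, once; it reports no verdict.
The state is a dict: "time_s": time; "q": joint angles; "joint_velocities": joint speeds; "joint_efforts": joint torques, N m; "tcp_pos": TCP position; "eef_rot": TCP orientation; "contact_force": force on the tool from outside, world axes, zero at the start; "ft_torque": the same for the moment, N m; "finger_gap": opening from 0.0 (shut) to 1.0 (fully open).
Only numpy, scipy, OpenCV 4.12 (cv2) and the standard library are available. Lean on these libraries where they do the work, as an engineer would, in place of code of your own. Each camera call takes 0.05 s, during which the arm holds its last target.

## Working session

There is one attempt and no reset: what is moved stays moved. The work goes in short steps, Python scripts to look and compute and a tool call to move; the robot and the scene stay as the last step left them, time stands still between calls to the robot, and variables do not carry over. Pictures are saved under pics/ and viewed, and the job is handed in when it is done.

Besides the shell and the picture viewer there is one more tool, called after "Call:" in YAML: its name, and indented under it one key for each argument. move_arm: Moves the arm, as the interface text tells. Its arguments: {"type":"object","properties":{"targets":{"type":"array","items":{"type":"array"}},"force":{"type":"number"}},"required":["targets"]}

```bash
mkdir -p pics; cat > h.py <<'E'
from workcell import *
import numpy as np, cv2
from scipy.spatial.transform import Rotation as R
def grab(n,tag):
    d=get_image(n); cv2.imwrite(f'pics/{tag}.png',d['image'][:,:,::-1]); np.savez(f'pics/{tag}.npz',**d); return d
def load(tag): return dict(np.load(f'pics/{tag}.npz'))
def pts(d,fish=False):
    v,u=np.mgrid[0:480,0:640].astype(float); z=d['z_map'].astype(float)
    x=(u-d['cx'])/d['fx']; y=(v-d['cy'])/d['fy']
    if fish:
        r=np.hypot(x,y); s=np.where(r>1e-9,np.tan(np.minimum(r,1.5))/np.maximum(r,1e-9),1); x=x*s;y=y*s
    P=np.stack([x*z,y*z,z],-1)
    Rm=R.from_rotvec(np.ravel(d['rvec'])).as_matrix()
    return (P-np.ravel(d['tvec']))@Rm
def crop(tag,u0,u1,v0,v1,k,out):
    im=cv2.imread(f'pics/{tag}.png')[v0:v1,u0:u1]; cv2.imwrite(f'pics/{out}.png',cv2.resize(im,None,fx=k,fy=k,interpolation=cv2.INTER_CUBIC))
E
python3 - <<'E'
from h import *
for n in ['scene','side','wrist']: 
    d=grab(n,n+'0'); print(n,d['fx'],d['cx'],d['cy'],d['rvec'],d['tvec'])
print(state())
E
```

```text
scene 459.1019388441263 321.8279311032297 242.50144484302896 [ 1.60508707  2.20596502 -0.68258955] [ 0.08000517 -0.39482207  1.47614656]
side 545.4638281206151 321.2169498513373 232.05431729392487 [ 0.00904413  2.82552861 -1.3708671 ] [0.4948237  0.02317415 1.39635901]
wrist 371.64829954431775 314.24300480966343 244.95132435711326 [-2.30231908  1.80813555  0.24022859] [-0.64831225 -0.02996657  0.39032864]
{'time_s': 0.15, 'q': array([ 1.34507148,  0.32164405, -0.07012813,  1.45137925,  0.02261184,
        1.37078416, -0.05690403]), 'joint_velocities': array([-1.74056178e-03, -1.12131289e-03, -1.14408382e-03, -3.93236917e-03,
        3.88719086e-05, -8.56918290e-05, -8.41724019e-04]), 'joint_efforts': array([-1.18582818e-05, -4.91794717e+01, -4.04678173e-01, -3.12878036e+01,
       -6.40571234e-02,  4.03926498e-02,  1.14247366e-04]), 'tcp_pos': array([ 0.15427723, -0.6310077 ,  0.22172652]), 'eef_rot': array([-3.11762658e+00, -3.75744806e-01,  3.96618822e-04]), 'contact_force': array([ 0.12603528, -0.8419406 , -0.49667778]), 'ft_torque': array([-0.02628456,  0.04186335, -0.01822947]), 'finger_gap': 1.0001762042756188}
```

View pics/scene0.png

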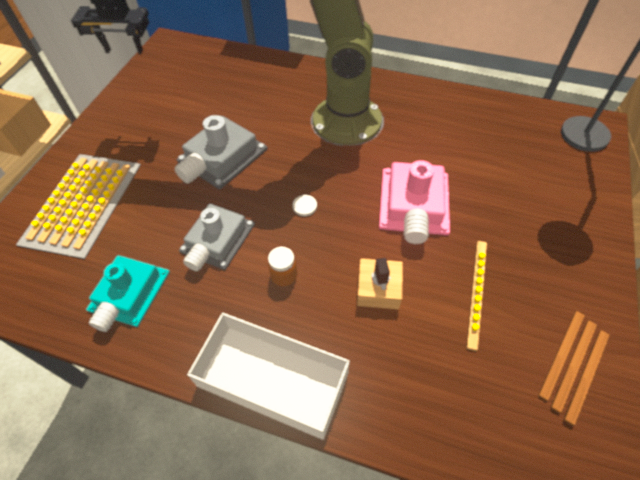

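View pics/side0.png

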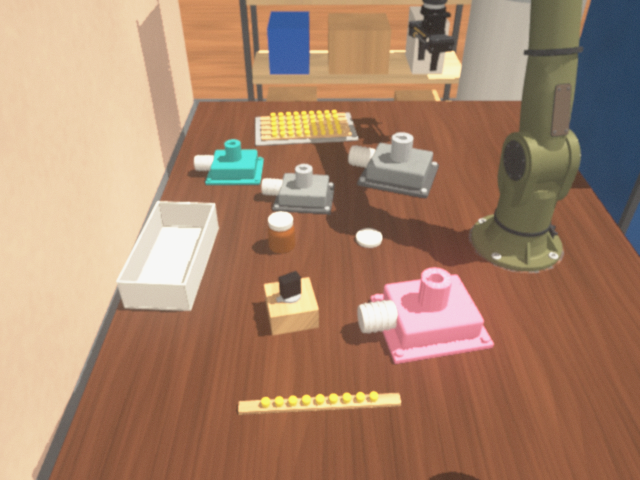

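View pics/wrist0.png

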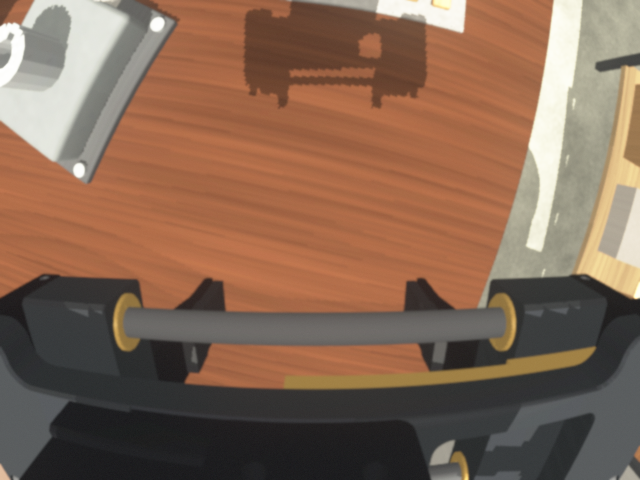

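The scene picture shows the shaft and its block at about (381,280). Two grey drives are visible: a small one at (210,220) and a bigger one at (215,130). The jar is at (282,265). Next I measure these.

```bash
python3 - <<'E'
from h import *
s=load('scene0'); P=pts(s)
d=load('side0'); Q=pts(d)
for n,u,v in [('smallhub',210,212),('bighub',214,120),('grip',382,264),('block',370,293),('jarlid',282,256),('lid',305,205)]:
    print(n,P[v,u].round(4))
for n,u,v in [('smallhub',304,170),('bighub',402,140),('grip',290,283),('block',305,305),('jar',281,218)]:
    print('side',n,Q[v,u].round(4))
# fits from clouds
for nm,A in (('scene',P),('side',Q)):
    A=A.reshape(-1,3)
    for n,c in (('small',P[212,210]),('big',P[120,214])):
        m=(np.hypot(A[:,0]-c[0],A[:,1]-c[1])<.06)&(A[:,2]>.075)&(A[:,2]<.2)
        b=A[m]; print(nm,n,len(b),b[:,2].max(),np.percentile(b[:,2],[50,90]),b.min(0),b.max(0))
    c=P[264,382]
    m=(np.hypot(A[:,0]-c[0],A[:,1]-c[1])<.06)&(A[:,2]>.07)
    b=A[m]; print(nm,'grip',len(b),b.min(0),b.max(0))
crop('scene0',160,260,190,280,7,'c1'); crop('scene0',340,420,240,320,7,'c2')
crop('side0',250,340,260,340,7,'c3'); crop('side0',255,345,155,220,7,'c4')
E
```

```text
smallhub [ 0.536  -0.201   0.1008]
bighub [ 0.2501 -0.3215  0.1255]
grip [0.5615 0.246  0.1143]
block [0.6105 0.2352 0.0558]
jarlid [0.5942 0.0128 0.0853]
lid [ 0.3766 -0.0094  0.0097]
side smallhub [ 0.541  -0.2095  0.0858]
side bighub [ 0.2591 -0.3237  0.1152]
side grip [0.5602 0.2651 0.1087]
side block [0.5304 0.2746 0.054 ]
side jar [0.5934 0.0073 0.0827]
scene small 332 0.10477199454369834 [0.09759129 0.10147384] [ 0.52067941 -0.22261936  0.07521614] [ 0.56896556 -0.17462771  0.10477199]
scene big 565 0.1348310948264569 [0.11904608 0.13095496] [ 0.23187033 -0.34659131  0.07503617] [ 0.29844685 -0.28463842  0.13483109]
scene grip 323 [0.54251388 0.22751558 0.07000596] [0.58934663 0.26698705 0.11745254]
side small 241 0.10186221518960827 [0.0933877  0.09955954] [ 0.51877866 -0.21917468  0.0752489 ] [ 0.56517188 -0.16930918  0.10186222]
side big 510 0.13202280577434503 [0.11388439 0.12834208] [ 0.23035506 -0.34471967  0.07530775] [ 0.29086025 -0.27406741  0.13202281]
side grip 478 [0.53804365 0.22825002 0.07025876] [0.58540376 0.27322803 0.1173343 ]
```

View pics/c1.png

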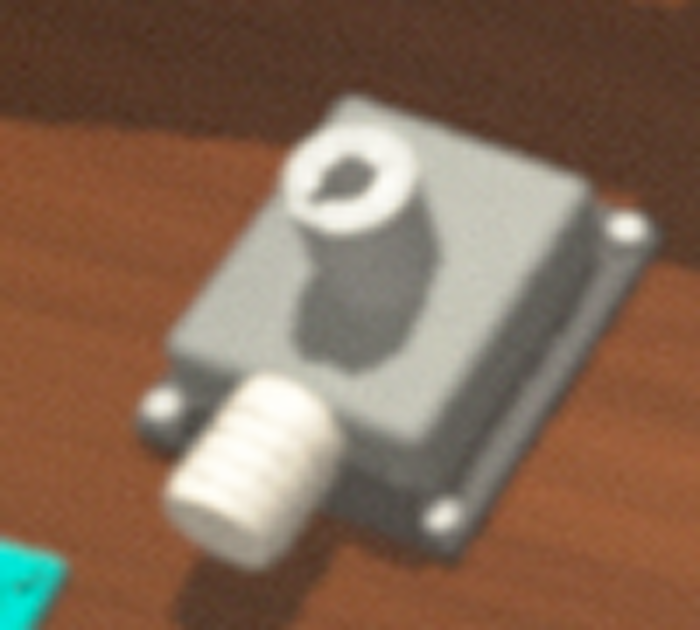

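View pics/c2.png

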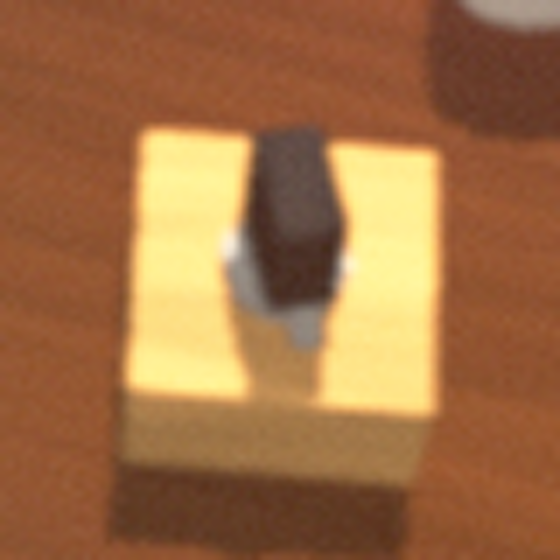

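View pics/c3.png

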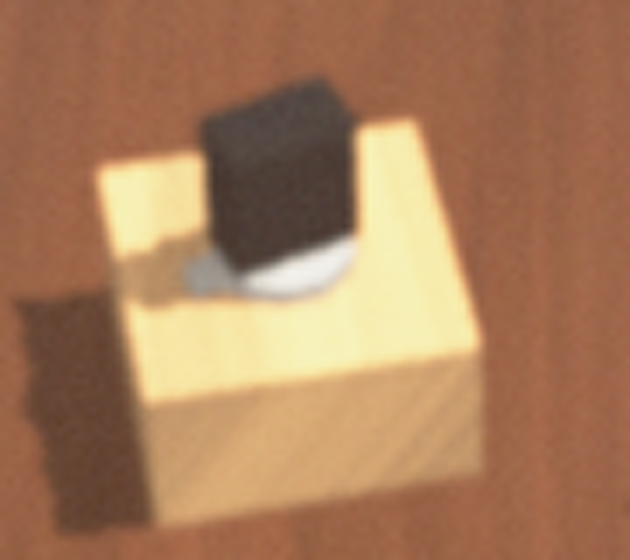

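View pics/c4.png

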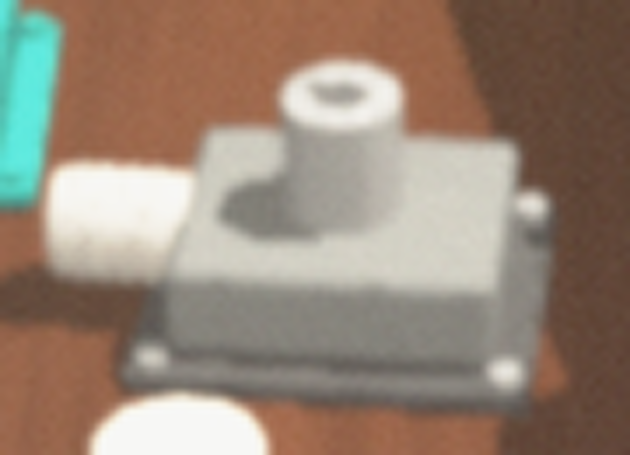

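```bash
cat >> h.py <<'E'
def onplane(d,u,v,z,fish=False):
    x=(u-d['cx'])/d['fx']; y=(v-d['cy'])/d['fy']; ray=np.array([x,y,1.])
    if fish:
        r=np.hypot(x,y); ray=np.array([x/r*np.sin(r),y/r*np.sin(r),np.cos(r)])
    Rm=R.from_rotvec(np.ravel(d['rvec'])).as_matrix(); C=-Rm.T@np.ravel(d['tvec']); w=Rm.T@ray
    return C+w*(z-C[2])/w[2]
def delta(pos,yaw,n=None):
    """tool-frame shift(cm) and turn for TCP to pos, pointing down with tool-x at world angle yaw"""
    s=state(); T=R.from_rotvec(s['eef_rot']); c,sn=np.cos(yaw),np.sin(yaw)
    D=R.from_matrix(np.array([[c,sn,0],[sn,-c,0],[0,0,-1.]]))
    print('now',s['tcp_pos'].round(4),'toolx ang',np.arctan2(T.as_matrix()[1,0],T.as_matrix()[0,0]).round(4),'tilt',np.arccos(-T.as_matrix()[2,2]).round(4))
    print('shift cm',(T.inv().apply(np.array(pos)-s['tcp_pos'])*100).round(2),'turn',(T.inv()*D).as_rotvec().round(3), 't',s['time_s'])
E
python3 - <<'E'
from h import *
s=load('scene0'); d=load('side0'); w=load('wrist0')
st=state();T=R.from_rotvec(st['eef_rot']).as_matrix()
Rm=R.from_rotvec(w['rvec']).as_matrix(); C=-Rm.T@w['tvec']
print('cam in tool',T.T@(C-st['tcp_pos']),'cam axes in tool\n',(T.T@Rm.T).round(3))
f=lambda dd,U,u0,v0,z:onplane(dd,u0+U[0]/7,v0+U[1]/7,z).round(4)
print('hub scene', f(s,(350,180),160,190,.1), 'slot end',f(s,(312,196),160,190,.1),'bore',f(s,(355,176),160,190,.1))
print('hub side', f(d,(342,94),255,155,.1))
# grip top corners scene c2 z=.113
for U in [(262,130),(318,130),(342,222),(285,232)]: print('top',f(s,U,340,240,.113))
print('tab',f(s,(303,335),340,240,.063), 'block corners',[f(s,U,340,240,.055)[:2] for U in [(140,130),(440,150),(437,412),(125,390)]])
for U in [(203,122),(323,78),(355,122),(218,152)]: print('sidetop',f(d,U,250,260,.113))
print('tab',f(d,(190,278),250,260,.063),'block corners',[f(d,U,250,260,.055)[:2] for U in [(98,165),(415,118),(480,348),(148,402)]])
E
```

```text
cam in tool [ 0.07151702 -0.00068575 -0.16178198] cam axes in tool
 [[-0.001 -0.966 -0.259]
 [ 1.    -0.001 -0.001]
 [ 0.001 -0.259  0.966]]
hub scene [ 0.5461 -0.1963  0.1   ] slot end [ 0.5566 -0.2061  0.1   ] bore [ 0.5439 -0.1954  0.1   ]
hub side [ 0.5409 -0.1946  0.1   ]
top [0.5498 0.2324 0.113 ]
top [0.5443 0.2498 0.113 ]
top [0.5757 0.2655 0.113 ]
top [0.5849 0.249  0.113 ]
tab [0.5919 0.2615 0.063 ] block corners [array([0.5264, 0.1878]), array([0.5028, 0.2889]), array([0.602 , 0.3101]), array([0.6254, 0.2102])]
sidetop [0.5832 0.2528 0.113 ]
sidetop [0.5484 0.2339 0.113 ]
sidetop [0.5384 0.2532 0.113 ]
sidetop [0.5781 0.2657 0.113 ]
tab [0.5888 0.2675 0.063 ] block corners [array([0.6213, 0.21  ]), array([0.5223, 0.1892]), array([0.5019, 0.2893]), array([0.599 , 0.3102])]
```

```bash
python3 - <<'E'
from h import *
delta([.55,-.196,.25],-.2)
E
```

```text
now [ 0.1543 -0.631   0.2217] toolx ang 0.2399 tilt 0.0014
shift cm [ 48.77 -32.86  -2.78] turn [-0.001  0.     0.44 ] t 0.15
```

Call:
move_arm:
  targets:
    - [1,[2,-1.3,-0.3],[0,0,0]]
    - [1,[3.5,-2.4,-0.3],[0,0,0]]
    - [1,[4.1,-2.8,-0.3],[0,0,0]]
    - [1,[4.1,-2.8,-0.3],[0,0,0]]
    - [1,[4.1,-2.8,-0.3],[0,0,0]]
    - [1,[4.1,-2.8,-0.3],[0,0,0]]
    - [1,[4.1,-2.8,-0.3],[0,0,0]]
    - [1,[4.1,-2.8,-0.3],[0,0,0]]
    - [1,[4.1,-2.8,-0.3],[0,0,0]]
    - [1,[4.1,-2.8,-0.1],[0,0,0]]
    - [1,[4.1,-2.8,0],[0,0,0]]
    - [1,[4.1,-2.8,0],[0,0,0]]

```text
time_s: 1.35
tcp_pos: [0.5316, -0.2115, 0.2506]
eef_rot: [3.119, 0.375, 0.0]
contact_force: [0.7, -0.5, -0.3]
finger_gap: 1.0
```

Call:
move_arm:
  targets:
    - [1,[2,-1.2,0],[0,0,0.1]]
    - [1,[0.4,0,0],[0,0,0.14]]
    - [1,[0,0,0],[0,0,0.14]]
    - [1,[0,0,0],[0,0,0.06]]
    - [1,[0,0,0],[0,0,0]]
    - [1,[0,0,0],[0,0,0]]

```text
time_s: 1.95
tcp_pos: [0.5511, -0.196, 0.2503]
eef_rot: [-3.126, 0.311, 0.001]
contact_force: [0.1, -0.1, -0.3]
finger_gap: 1.001
```

```bash
python3 - <<'E'
from h import *
d=grab('wrist','wrist1'); print(state()['q'].round(2))
delta([.55,-.196,.25],-.2)
E
```

```text
[ 0.69  0.2  -0.45  1.56  0.09  1.4  -1.54]
now [ 0.5511 -0.1961  0.2504] toolx ang -0.1989 tilt 0.0004
shift cm [-0.11  0.01  0.04] turn [0.    0.    0.001] t 2.0
```

View pics/wrist1.png

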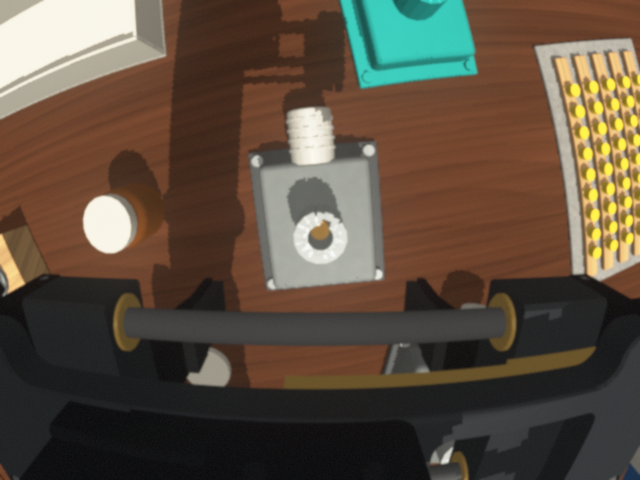

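```bash
python3 - <<'E'
from h import *
crop('wrist1',285,355,200,270,9,'c5')
E
```

```text
(no output)
```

View pics/c5.png

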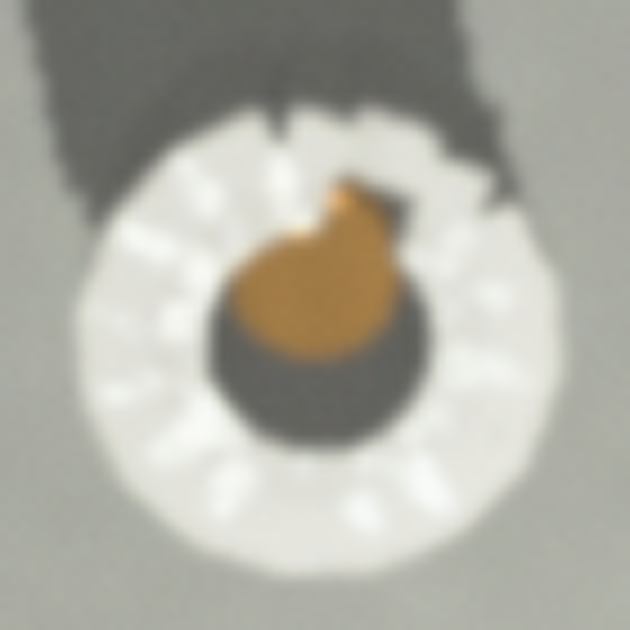

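```bash
python3 - <<'E'
from h import *
w=load('wrist1')
g=lambda U:onplane(w,285+U[0]/9-.5,200+U[1]/9-.5,.1,True)
c=g((320,340)); e=g((377,192)); print(c,e,np.hypot(*(e-c)[:2]),np.arctan2(*(e-c)[1::-1]))
for a,b in (((78,340),(562,340)),((320,102),(320,578)),((207,340),(432,340)),((345,180),(410,205))): 
  A,B=g(a),g(b);print(np.linalg.norm(A-B),(A+B)/2)
# fit outer ring by white mask in z-map cloud
P=pts(w,True).reshape(-1,3);m=(abs(P[:,2]-.1)<.006)&(np.hypot(*(P[:,:2]-c[:2]).T)<.04);b=P[m];print(b.shape,b.min(0),b.max(0),np.median(b[:,2]))
cc,r=cv2.minEnclosingCircle(b[:,:2].astype(np.float32));print(cc,r)
delta([.5625-.04,.2495,.26],.43)
E
```

```text
[ 0.54485861 -0.19871589  0.1       ] [ 0.55801818 -0.20685642  0.1       ] 0.015473928832116839 -0.5539844538299258
0.046616420445446276 [ 0.54486524 -0.19874346  0.1       ]
0.04722431585882734 [ 0.54445031 -0.19864369  0.1       ]
0.021641230817760034 [ 0.54486956 -0.19867466  0.1       ]
0.00666157558610533 [ 0.55795997 -0.20689723  0.1       ]
(1676, 3) [ 0.52078871 -0.22188009  0.09404033] [ 0.56820487 -0.17522604  0.10231465] 0.09973998916511564
(0.5445715188980103, -0.19835186004638672) 0.02381967008113861
now [ 0.5511 -0.1961  0.2504] toolx ang -0.1989 tilt 0.0004
shift cm [-11.61 -43.11  -0.96] turn [-0.     0.    -0.629] t 2.0
```

Call:
move_arm:
  targets:
    - [1,[-0.4,-2,0],[0,0,0]]
    - [1,[-0.6,-3.5,0],[0,0,0]]
    - [1,[-0.7,-4,0],[0,0,0]]
    - [1,[-0.7,-4,0],[0,0,0]]
    - [1,[-0.7,-4,0],[0,0,0]]
    - [1,[-0.7,-4,0],[0,0,0]]
    - [1,[-0.7,-4,0],[0,0,0]]
    - [1,[-0.7,-4,0],[0,0,0]]
    - [1,[-0.7,-4,0],[0,0,0]]
    - [1,[-0.7,-4,0],[0,0,0]]
    - [1,[-0.6,-3.4,0],[0,0,0]]
    - [1,[-0.6,-3,0],[0,0,0]]

```text
time_s: 3.2
tcp_pos: [0.5618, 0.2517, 0.2505]
eef_rot: [-3.126, 0.311, -0.0]
contact_force: [0.1, -0.7, 0.1]
finger_gap: 1.001
```

Call:
move_arm:
  targets:
    - [1,[0,0,0],[0,0,-0.12]]
    - [1,[0,0,0],[0,0,-0.13]]
    - [1,[0,0,0],[0,0,-0.13]]
    - [1,[0,0,0],[0,0,-0.13]]
    - [1,[0,0,0],[0,0,-0.12]]
    - [1,[0,0,0],[0,0,0]]
    - [1,[0,0,0],[0,0,0]]

```text
time_s: 3.9
tcp_pos: [0.5622, 0.2494, 0.2504]
eef_rot: [3.07, 0.666, -0.0]
contact_force: [-0.3, -0.5, 0.9]
finger_gap: 1.0
```

```bash
python3 - <<'E'
from h import *
d=grab('wrist','wrist2'); print(state()['q'].round(2))
delta([.5625,.2495,.25],.43)
crop('wrist2',260,380,170,290,5,'c6')
E
```

```text
[ 0.19  0.33 -0.82  1.48  0.25  1.43 -1.78]
now [0.5622 0.2495 0.2505] toolx ang 0.4274 tilt 0.0001
shift cm [0.03 0.01 0.05] turn [ 0.     0.    -0.003] t 3.95
```

View pics/wrist2.png

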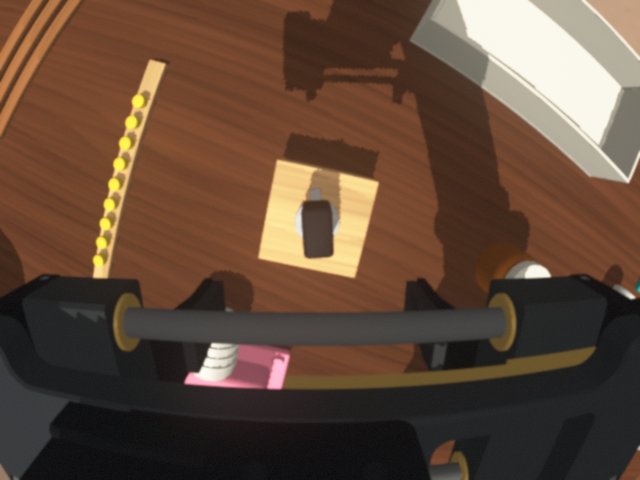

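View pics/c6.png

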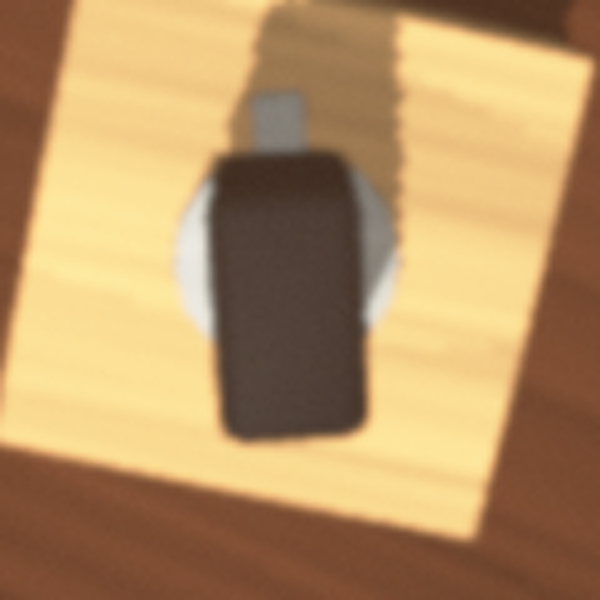

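```bash
python3 - <<'E'
from h import *
w=load('wrist2')
g=lambda U,z:onplane(w,260+U[0]/5-.5,170+U[1]/5-.5,z,True)
C=[g(U,.113) for U in [(210,195),(358,190),(367,430),(226,438)]]
for i in range(4):
  v=C[(i+1)%4]-C[i]; print(C[i].round(4),np.linalg.norm(v).round(4),np.arctan2(v[1],v[0]).round(3))
c=np.mean(C,0);print(c)
col=[g((175,262),.063),g((402,262),.063)];print(col,np.mean(col,0))
t=g((278,95),.063);print('tab',t,np.arctan2(*(t-c)[1::-1]),np.arctan2(*(t-np.mean(col,0))[1::-1]))
P=pts(w,True).reshape(-1,3);m=(P[:,2]>.105)&(P[:,2]<.13)&(np.hypot(*(P[:,:2]-c[:2]).T)<.05);b=P[m]
print(len(b),np.median(b[:,2]),cv2.minAreaRect((b[:,:2]*1000).astype(np.float32)))
E
```

```text
[0.578  0.2686 0.113 ] 0.0241 -1.11
[0.5887 0.247  0.113 ] 0.0408 -2.667
[0.5524 0.2283 0.113 ] 0.0238 2.056
[0.5413 0.2494 0.113 ] 0.0414 0.483
[0.56509374 0.24833296 0.113     ]
[array([0.55507469, 0.26762213, 0.063     ]), array([0.57310832, 0.22795595, 0.063     ])] [0.56409151 0.24778904 0.063     ]
tab [0.59252803 0.26294171 0.063     ] 0.48930801600658996 0.4895883193884616
1584 0.11241970342416394 ((563.8649291992188, 248.164794921875), (44.47602081298828, 26.17112922668457), 27.3167781829834)
```

```bash
python3 - <<'E'
from h import *
delta([.564,.248,.070],.48)
E
```

```text
now [0.5622 0.2495 0.2505] toolx ang 0.4274 tilt 0.0001
shift cm [ 0.1   0.2  18.05] turn [ 0.     0.    -0.053] t 3.95
```

Call:
move_arm:
  targets:
    - [1,[0.1,0.2,1],[0,0,-0.053]]
    - [1,[0,0,2],[0,0,0]]
    - [1,[0,0,2],[0,0,0]]
    - [1,[0,0,2],[0,0,0]]
    - [1,[0,0,2],[0,0,0]]
    - [1,[0,0,2],[0,0,0]]
    - [1,[0,0,2],[0,0,0]]
    - [1,[0,0,2],[0,0,0]]
    - [1,[0,0,1.5],[0,0,0]]
    - [1,[0,0,1],[0,0,0]]
    - [1,[0,0,0.5],[0,0,0]]
    - [1,[0,0,0],[0,0,0]]

```text
time_s: 5.15
tcp_pos: [0.5638, 0.2482, 0.0702]
eef_rot: [3.051, 0.751, -0.001]
contact_force: [-0.1, -0.9, 0.8]
finger_gap: 1.002
```

Call:
move_arm:
  targets:
    - [-1,[0,0,0],[0,0,0]]
    - [-1,[0,0,0],[0,0,0]]
    - [-1,[0,0,0],[0,0,0]]
    - [-1,[0,0,0],[0,0,0]]
    - [-1,[0,0,0],[0,0,0]]
    - [-1,[0,0,0],[0,0,0]]
    - [-1,[0,0,0],[0,0,0]]
    - [-1,[0,0,0],[0,0,0]]
  force: 40

```text
time_s: 5.95
tcp_pos: [0.5639, 0.2482, 0.0705]
eef_rot: [3.05, 0.751, -0.0]
contact_force: [-0.6, 0.7, -0.6]
finger_gap: 0.357
```

```bash
python3 - <<'E'
from h import *
delta([.564,.248,.070],.48); s=state(); print(s['finger_gap'],s['contact_force'],s['ft_torque'])
E
```

```text
now [0.5639 0.2482 0.0705] toolx ang 0.4828 tilt 0.0001
shift cm [-0.    0.03  0.05] turn [0.    0.    0.003] t 5.95
0.3565839290622795 [-0.57327503  0.70979023 -0.56554841] [-0.01012862  0.01793345 -0.00801164]
```

Call:
move_arm:
  targets:
    - [-1,[0,0,0],[0,0,0]]
    - [-1,[0,0,0],[0,0,0]]
    - [-1,[0,0,0],[0,0,0]]
    - [-1,[0,0,0],[0,0,0]]

```text
time_s: 6.35
tcp_pos: [0.5639, 0.2481, 0.0705]
eef_rot: [3.05, 0.751, -0.0]
contact_force: [0.0, -0.5, -0.2]
finger_gap: 0.298
```

Call:
move_arm:
  targets:
    - [-1,[0,0,-0.5],[0,0,0]]
    - [-1,[0,0,-1],[0,0,0]]
    - [-1,[0,0,-1.5],[0,0,0]]
    - [-1,[0,0,-2],[0,0,0]]
    - [-1,[0,0,-2],[0,0,0]]
    - [-1,[0,0,-2],[0,0,0]]
    - [-1,[0,0,-2],[0,0,0]]
    - [-1,[0,0,-2],[0,0,0]]
    - [-1,[0,0,-1],[0,0,0]]
    - [-1,[0,0,0],[0,0,0]]
    - [-1,[0,0,0],[0,0,0]]

```text
time_s: 7.45
tcp_pos: [0.5636, 0.2481, 0.2102]
eef_rot: [3.05, 0.751, -0.001]
contact_force: [-0.2, -0.0, -3.1]
finger_gap: 0.297
```

```bash
python3 - <<'E'
from h import *
d=grab('wrist','wrist3'); grab('side','side3'); s=state();print(s['q'].round(2),s['contact_force'],s['finger_gap'])
delta([.5447,-.1986,.21],-.58)
crop('wrist3',220,420,170,320,4,'c7');crop('side3',220,380,160,320,4,'c8')
E
```

```text
[ 0.2   0.36 -0.82  1.54  0.27  1.36 -1.74] [ 0.15409385  0.70302384 -2.41857577] 0.29529991388702465
now [0.5633 0.2478 0.2093] toolx ang 0.4828 tilt 0.0021
shift cm [-2.237e+01  3.867e+01 -3.000e-02] turn [1.000e-03 2.000e-03 1.063e+00] t 7.55
```

View pics/c7.png

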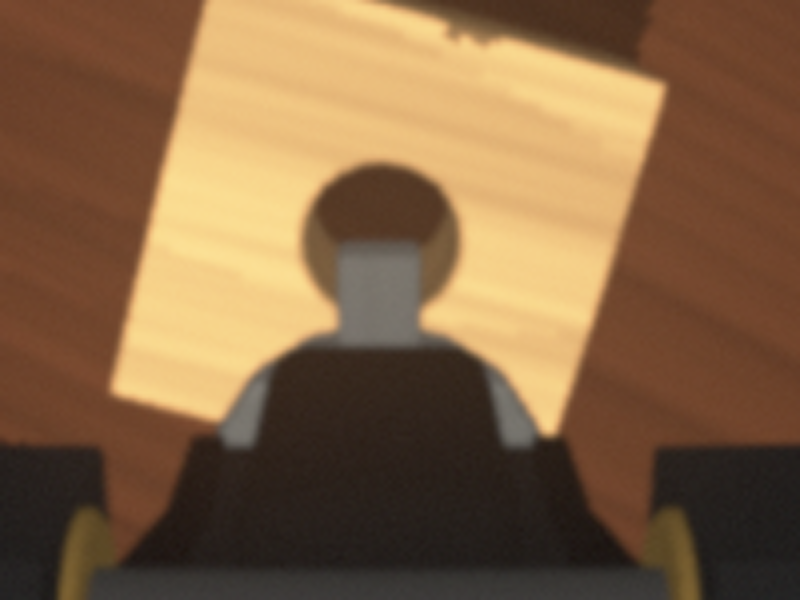

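View pics/c8.png

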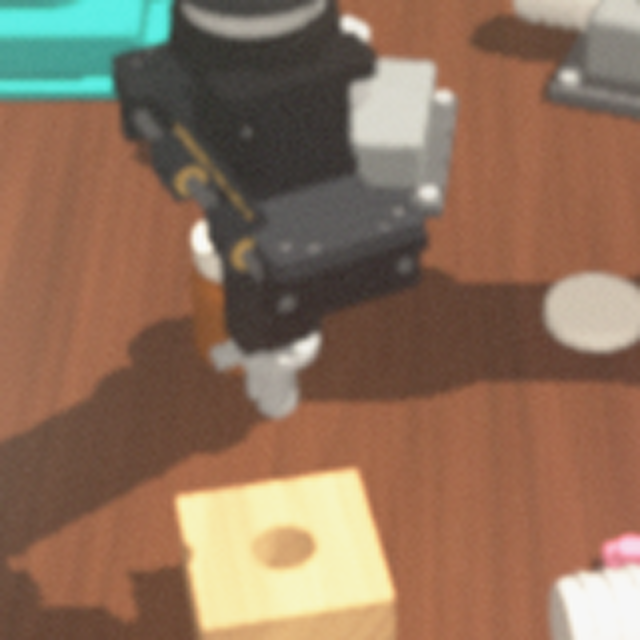

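Call:
move_arm:
  targets:
    - [-1,[-0.8,1.4,0],[0,0,0]]
    - [-1,[-1.5,2.6,0],[0,0,0]]
    - [-1,[-1.9,3.3,0],[0,0,0]]
    - [-1,[-1.9,3.3,0],[0,0,0]]
    - [-1,[-1.9,3.3,0],[0,0,0]]
    - [-1,[-1.9,3.3,0],[0,0,0]]
    - [-1,[-1.9,3.3,0],[0,0,0]]
    - [-1,[-1.9,3.3,0],[0,0,0]]
    - [-1,[-1.9,3.3,0],[0,0,0]]
    - [-1,[-1.9,3.3,0],[0,0,0]]
    - [-1,[-1.9,3.3,0],[0,0,0]]
    - [-1,[-1.9,3.3,0],[0,0,0]]

```text
time_s: 8.75
tcp_pos: [0.5462, -0.1797, 0.2095]
eef_rot: [-3.05, -0.751, 0.002]
contact_force: [1.1, 0.1, -2.8]
finger_gap: 0.292
```

Call:
move_arm:
  targets:
    - [-1,[-0.8,1.3,0],[0,0,0.1]]
    - [-1,[0,0,0],[0,0,0.14]]
    - [-1,[0,0,0],[0,0,0.14]]
    - [-1,[0,0,0],[0,0,0.14]]
    - [-1,[0,0,0],[0,0,0.14]]
    - [-1,[0,0,0],[0,0,0.14]]
    - [-1,[0,0,0],[0,0,0.14]]
    - [-1,[0,0,0],[0,0,0.1]]
    - [-1,[0,0,0],[0,0,0]]
    - [-1,[0,0,0],[0,0,0]]

```text
time_s: 9.75
tcp_pos: [0.5456, -0.1933, 0.2097]
eef_rot: [-3.021, 0.86, 0.002]
contact_force: [-0.0, 0.2, -2.8]
finger_gap: 0.29
```

```bash
python3 - <<'E'
from h import *
d=grab('wrist','wrist4');s=state();print(s['q'].round(2),s['contact_force'],s['finger_gap'])
delta([.5447,-.1986,.175],-.58)
crop('wrist4',220,420,170,320,4,'c9')
E
```

```text
[ 0.73  0.21 -0.5   1.64  0.1   1.32 -1.91] [ 0.3799003   0.48043286 -2.32219591] 0.2903114163086314
now [ 0.5457 -0.1934  0.2099] toolx ang -0.5549 tilt 0.0011
shift cm [0.19 0.49 3.49] turn [0.    0.001 0.025] t 9.8
```

View pics/c9.png

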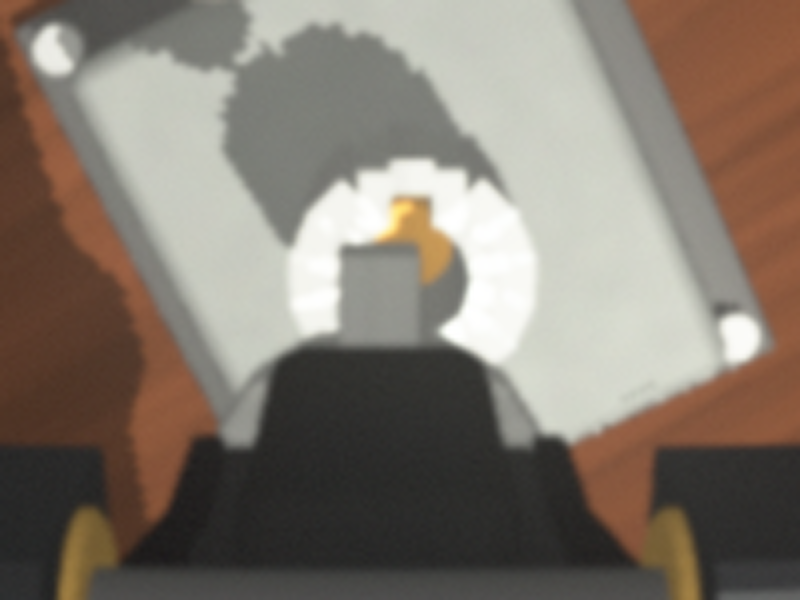

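```bash
python3 - <<'E'
from h import *
w=load('wrist4')
g=lambda U,z=.1:onplane(w,220+U[0]/4-.5,170+U[1]/4-.5,z,True)
a,b=g((288,275)),g((537,275));print(a,b,np.linalg.norm(a-b),(a+b)/2)
e=g((410,198));t=(g((412,158)));print('slot end',e,'ring top',t)
c=np.array([.5447,-.1986,.1]);print(np.arctan2(*(e-c)[1::-1]),np.linalg.norm(e-c),np.linalg.norm(t-c))
P=pts(w,True).reshape(-1,3);m=(abs(P[:,2]-.1)<.004)&(np.hypot(*(P[:,:2]-c[:2]).T)<.03);q=P[m][:,:2]
from scipy.optimize import least_squares
# outer boundary points by angle bins
an=np.arctan2(q[:,1]-c[1],q[:,0]-c[0]);r=np.hypot(*(q-c[:2]).T)
B=[q[(an>k)&(an<=k+.1)][np.argmax(r[(an>k)&(an<=k+.1)])] for k in np.arange(-3.1,3.1,.1) if ((an>k)&(an<=k+.1)).sum()>3]
B=np.array(B);f=least_squares(lambda p:np.hypot(B[:,0]-p[0],B[:,1]-p[1])-.023,c[:2],loss='soft_l1',f_scale=.001);print(f.x,len(B))
T=R.from_rotvec(state()['eef_rot']);print('in tool cm: ',[T.inv().apply(np.r_[x,.1]-state()['tcp_pos'])*100 for x in (f.x,c[:2],)])
# collar/tab lateral in tool: tab edges at z collar
z=.2099-.0155; 
for U in ((342,255),(418,255)): print('tab',T.inv().apply(g(U,z+.008)-state()['tcp_pos']))
E
```

```text
[ 0.55794419 -0.17929299  0.1       ] [ 0.53316857 -0.21925586  0.1       ] 0.047019801141101804 [ 0.54555638 -0.19927443  0.1       ]
slot end [ 0.55840648 -0.20655651  0.1       ] ring top [ 0.56464495 -0.21082416  0.1       ]
-0.5259524475712783 0.015848463945434158 0.023392968374127365
[ 0.54464486 -0.19849459] 47
in tool cm:  [array([ 0.19290059,  0.48735258, 10.98854725]), array([ 0.2031406 ,  0.49340712, 10.98853664])]
tab [ 0.03102308 -0.00558403  0.00745106]
tab [0.03101993 0.00330247 0.00745241]
```

Call:
move_arm:
  targets:
    - [-1,[0.17,0.57,0],[0,0,0]]
    - [-1,[0,0,1.5],[0,0,0]]
    - [-1,[0,0,1.5],[0,0,0]]
    - [-1,[0,0,1],[0,0,0]]
    - [-1,[0,0,0.4],[0,0,0]]
    - [-1,[0,0,0],[0,0,0]]
    - [-1,[0,0,0],[0,0,0]]
  force: 60

```text
time_s: 10.5
tcp_pos: [0.5447, -0.1992, 0.1667]
eef_rot: [-3.021, 0.863, -0.001]
contact_force: [0.4, 0.4, -2.5]
finger_gap: 0.294
```

```bash
python3 - <<'E'
from h import *
grab('wrist','wrist5');grab('side','side5');grab('scene','scene5');s=state();print(s['contact_force'],s['ft_torque'],s['finger_gap'])
delta([.5447,-.1986,.175],-.56)
crop('wrist5',220,420,170,320,3,'a');crop('side5',264,344,130,210,5,'b');crop('scene5',170,250,170,250,5,'c')
b=np.hstack([cv2.imread('pics/b.png'),cv2.imread('pics/c.png')]);cv2.imwrite('pics/c10.png',b)
E
```

```text
[-0.75917126 -0.07130731 -2.66419473] [ 0.08872146  0.00588808 -0.01399371] 0.295023952132952
now [ 0.5449 -0.1994  0.1672] toolx ang -0.557 tilt 0.0013
shift cm [-0.06 -0.06 -0.78] turn [-0.    -0.001  0.003] t 10.65
```

View pics/a.png

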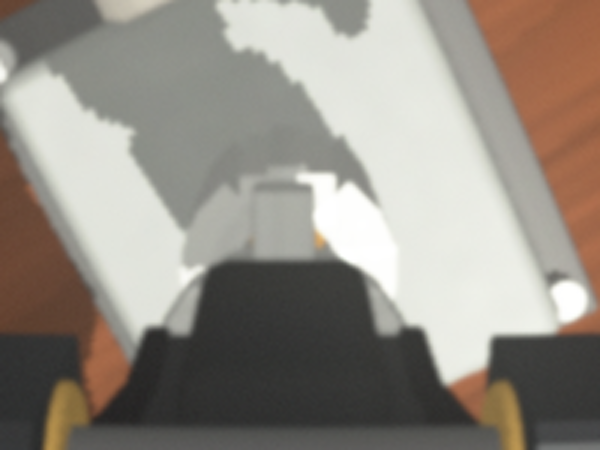

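View pics/c10.png

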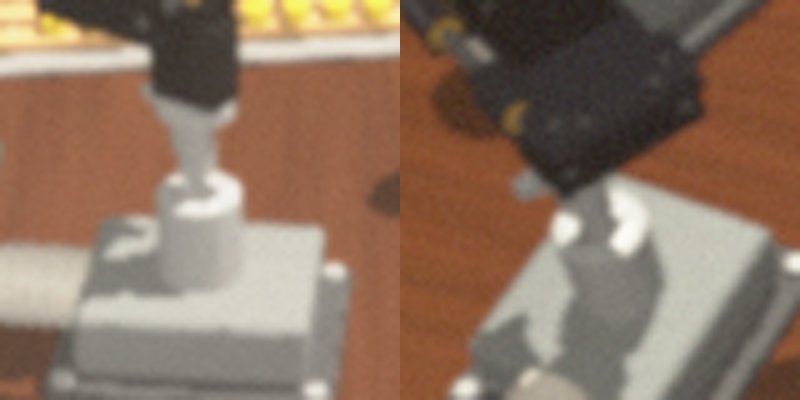

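Call:
move_arm:
  targets:
    - [-1,[0,0.06,0],[0,0,0]]
    - [-1,[0,0,0.5],[0,0,0]]
    - [-1,[0,0,0.4],[0,0,0]]
    - [-1,[0,0,0.3],[0,0,0]]
    - [-1,[0,0,0.3],[0,0,0]]
    - [-1,[0,0,0.2],[0,0,0]]
    - [-1,[0,0,0],[0,0,0]]

```text
time_s: 11.35
tcp_pos: [0.5439, -0.1997, 0.1491]
eef_rot: [-3.02, 0.864, 0.001]
contact_force: [-0.2, -0.1, -2.0]
finger_gap: 0.296
```

```bash
python3 - <<'E'
from h import *
s=state();T=R.from_rotvec(s['eef_rot']);print('F tool',T.inv().apply(s['contact_force']),'M tool',T.inv().apply(s['ft_torque']),s['finger_gap'])
delta([.5447,-.1986,.1435],-.56)
E
```

```text
F tool [-0.14848646  0.22860478  1.9990767 ] M tool [ 0.0903446  -0.10223556 -0.06122705] 0.2960368595996924
now [ 0.5439 -0.1997  0.1491] toolx ang -0.5572 tilt 0.0007
shift cm [ 0.01 -0.14  0.56] turn [0.    0.001 0.003] t 11.35
```

Call:
move_arm:
  targets:
    - [-1,[0,0,0.3],[0,0,0]]
    - [-1,[0,0,0.3],[0,0,0]]
    - [-1,[0,0,0.2],[0,0,0]]
    - [-1,[0,0,0.2],[0,0,0]]
    - [-1,[0,0,0],[0,0,0]]

```text
time_s: 11.85
tcp_pos: [0.5439, -0.1998, 0.1392]
eef_rot: [3.02, -0.864, -0.001]
contact_force: [-0.0, -0.6, -2.0]
finger_gap: 0.294
```

```bash
python3 - <<'E'
from h import *
s=state();T=R.from_rotvec(s['eef_rot']);print('F tool',T.inv().apply(s['contact_force']),'M tool',T.inv().apply(s['ft_torque']),s['finger_gap'])
delta([.5447,-.1986,.1335],-.56)
E
```

```text
F tool [0.28995473 0.47160541 1.95406582] M tool [ 0.021037   -0.01638718 -0.00305003] 0.2936079228607986
now [ 0.5439 -0.1998  0.1392] toolx ang -0.5572 tilt 0.0006
shift cm [ 0.01 -0.14  0.57] turn [0.    0.001 0.003] t 11.85
```

Call:
move_arm:
  targets:
    - [-1,[0,0,0.3],[0,0,0]]
    - [-1,[0,0,0.3],[0,0,0]]
    - [-1,[0,0,0.3],[0,0,0]]
    - [-1,[0,0,0.2],[0,0,0]]
    - [-1,[0,0,0],[0,0,0]]
    - [-1,[0,0,0],[0,0,0]]

```text
time_s: 12.45
tcp_pos: [0.5441, -0.1998, 0.1285]
eef_rot: [3.02, -0.864, -0.0]
contact_force: [0.2, 0.2, -1.5]
finger_gap: 0.296
```

```bash
python3 - <<'E'
from h import *
s=state();T=R.from_rotvec(s['eef_rot']);print('F tool',T.inv().apply(s['contact_force']),'M tool',T.inv().apply(s['ft_torque']),s['finger_gap'])
delta([.5447,-.1986,.1155],-.56)
E
```

```text
F tool [ 0.05338086 -0.24376821  1.50572572] M tool [ 0.02594354 -0.07380538  0.00091238] 0.29585430302783694
now [ 0.5441 -0.1998  0.1285] toolx ang -0.5571 tilt 0.0001
shift cm [-0.01 -0.13  1.3 ] turn [0.    0.    0.003] t 12.45
```

Key is in the slot with no side load. Next I push against the spring.

Call:
move_arm:
  targets:
    - [-1,[0,0,0.3],[0,0,0]]
    - [-1,[0,0,0.3],[0,0,0]]
    - [-1,[0,0,0.3],[0,0,0]]
    - [-1,[0,0,0.2],[0,0,0]]
    - [-1,[0,0,0],[0,0,0]]
    - [-1,[0,0,0],[0,0,0]]

```text
time_s: 13.05
tcp_pos: [0.5446, -0.2, 0.1187]
eef_rot: [3.02, -0.864, 0.002]
contact_force: [-1.5, 0.4, 6.3]
finger_gap: 0.297
```

```bash
python3 - <<'E'
from h import *
grab('wrist','wrist6');grab('side','side6');grab('scene','scene6');
s=state();T=R.from_rotvec(s['eef_rot']);print('F tool',T.inv().apply(s['contact_force']),'M tool',T.inv().apply(s['ft_torque']),s['finger_gap'])
delta([.5447,-.1986,.1155],-.56)
crop('side6',264,344,130,210,5,'b');crop('scene6',170,250,170,250,5,'c')
cv2.imwrite('pics/c11.png',np.hstack([cv2.imread('pics/b.png'),cv2.imread('pics/c.png')]))
E
```

```text
F tool [-2.84370891  0.57406404 -6.83801019] M tool [-0.11567329 -0.58284173  0.00658077] 0.2973400582966471
now [ 0.5446 -0.2     0.1187] toolx ang -0.5572 tilt 0.0014
shift cm [-0.07 -0.12  0.32] turn [ 0.    -0.001  0.003] t 13.2
```

View pics/c11.png

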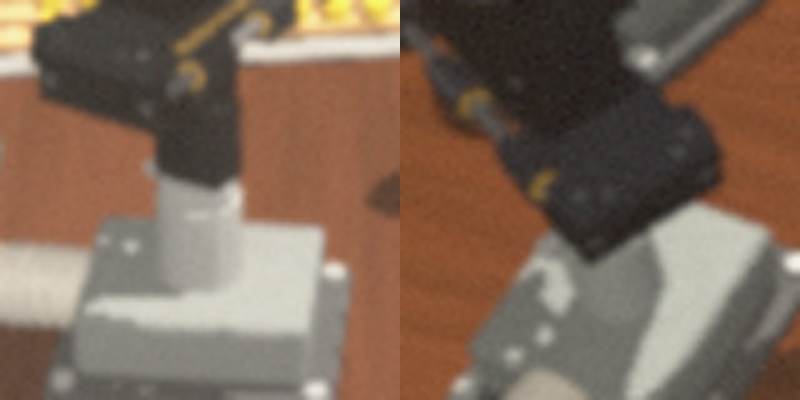

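Call:
move_arm:
  targets:
    - [-1,[-0.04,0,0.1],[0,0,0]]
    - [-1,[0,0,0.1],[0,0,0]]
    - [-1,[0,0,0.1],[0,0,0]]
    - [-1,[0,0,0.1],[0,0,0]]
    - [-1,[0,0,0],[0,0,0]]
    - [-1,[0,0,0],[0,0,0]]

```text
time_s: 13.8
tcp_pos: [0.5446, -0.1999, 0.1154]
eef_rot: [3.02, -0.864, 0.003]
contact_force: [-2.6, 0.9, 9.2]
finger_gap: 0.294
```

```bash
python3 - <<'E'
from h import *
s=state();T=R.from_rotvec(s['eef_rot']);print('F tool',T.inv().apply(s['contact_force']),'M tool',T.inv().apply(s['ft_torque']),s['finger_gap'])
delta([.5447,-.1986,.1155],-.56)
E
```

```text
F tool [-2.68536748  0.58164395 -9.16225389] M tool [-0.20342357 -0.75930021  0.00460805] 0.29370621581598905
now [ 0.5446 -0.1999  0.1154] toolx ang -0.5573 tilt 0.0023
shift cm [-0.06 -0.12 -0.01] turn [ 0.    -0.002  0.003] t 13.8
```

Call:
move_arm:
  targets:
    - [-1,[-0.02,0,0.1],[0,0,0]]
    - [-1,[0,0,0.1],[0,0,0]]
    - [-1,[0,0,0],[0,0,0]]
    - [-1,[0,0,0],[0,0,0]]
    - [-1,[0,0,0],[0,0,0]]

```text
time_s: 14.3
tcp_pos: [0.5446, -0.2, 0.1154]
eef_rot: [3.019, -0.864, 0.004]
contact_force: [-6.2, 1.2, 19.4]
finger_gap: 0.292
```

```bash
python3 - <<'E'
from h import *
s=state();T=R.from_rotvec(s['eef_rot']);print('F tool',T.inv().apply(s['contact_force']),'M tool',T.inv().apply(s['ft_torque']),s['finger_gap'])
delta([.5447,-.1986,.1155],-.56)
E
```

```text
F tool [ -5.86068291   2.29110777 -19.45701013] M tool [-0.3381698  -1.7042346   0.03234325] 0.2922512793365728
now [ 0.5446 -0.2     0.1154] toolx ang -0.5574 tilt 0.0032
shift cm [-0.07 -0.12 -0.01] turn [ 0.001 -0.003  0.003] t 14.3
```

Call:
move_arm:
  targets:
    - [-1,[0,0,0],[0,0,0]]
    - [-1,[0,0,0],[0,0,0]]
    - [-1,[0,0,0],[0,0,0]]
    - [-1,[0,0,0],[0,0,0]]
    - [-1,[0,0,0],[0,0,0]]
    - [-1,[0,0,0],[0,0,0]]
    - [-1,[0,0,0],[0,0,0]]
    - [-1,[0,0,0],[0,0,0]]

```text
time_s: 15.1
tcp_pos: [0.5447, -0.2, 0.1154]
eef_rot: [3.019, -0.864, 0.005]
contact_force: [-6.1, 2.1, 19.2]
finger_gap: 0.295
```

```bash
python3 - <<'E'
from h import *
grab('side','side7');grab('wrist','wrist7');grab('scene','scene7')
s=state();print(s['contact_force'],s['finger_gap'],s['tcp_pos'])
P=pts(load('side0'));
crop('side7',264,344,130,210,5,'b');crop('wrist7',240,400,170,330,2.5,'c')
cv2.imwrite('pics/c12.png',np.hstack([cv2.imread('pics/b.png'),cv2.imread('pics/c.png')]))
E
```

```text
[-5.9537755   1.82870254 19.59305209] 0.29224616024725375 [ 0.54464332 -0.19995038  0.11536909]
```

View pics/c12.png

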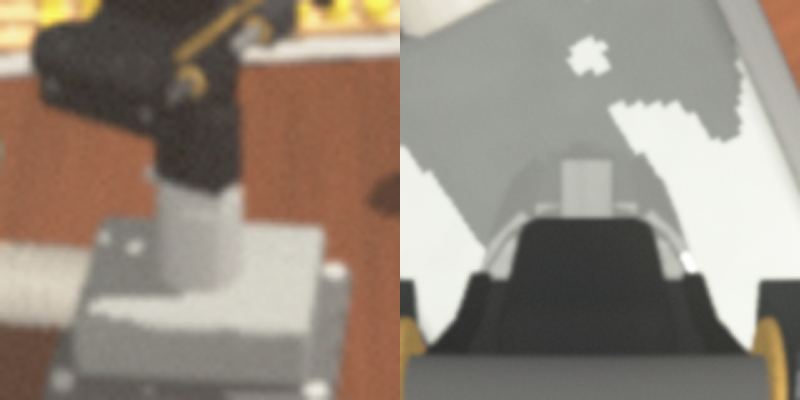

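View pics/side7.png

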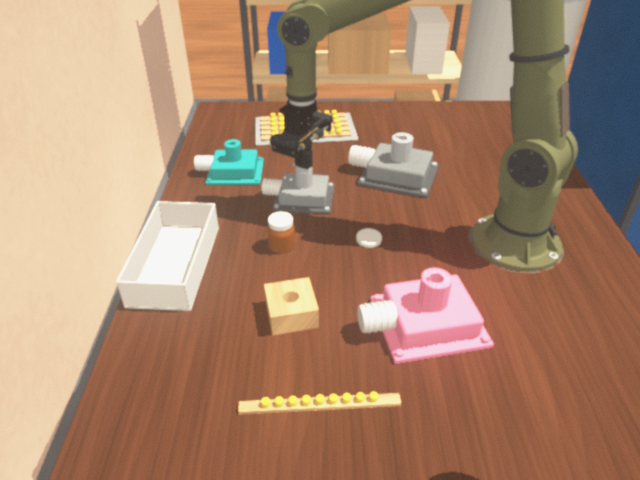

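The collar sits flush and concentric on the hub. The jar, lid and bar are unmoved, and the pose and push are steady, so I'm handing in.

```bash
python3 -c "
from workcell import *
print(hand_in())"
```

```text
the job is handed in; nothing more can be done
None
```

I took the shaft from the block by its grip and pushed it into the hub of the smaller grey drive. The key went into the keyway with no search. I then pressed on until the collar seated, and handed in at about 15 s, still gripping and pushing. `hand_in()` gave no verdict.

**Last checks:**
- **Depth:** the tool stopped hard at TCP z 0.1154, against 0.1155 expected for a seated collar.
- **Push:** the measured upward force rose to a steady 19.5 N or so. That is more than the spring's 11 N, so the collar is resting on the hub.
- **Uprightness and grip:** the tool tilt was about 0.003 rad when last computed, just after seating, and the finger gap matches the 26 mm grip. I did not measure the shaft's own tilt or the plunger travel directly.
- **Pictures:** the collar looks flush and centred on the hub face, and the jar, lid and cell bar look unmoved.

**Disagreements:**
- **Side load:** about 6 N of sideways force and 1.7 N m of moment remained at the wrist while pressing.
- **Position:** the final tool position is about 1.4 mm in y from the first wrist-camera estimate of the hub's centre, which is within the calibration error.
- **Keyway angle:** the scene camera first suggested about -0.75 rad. The wrist camera gave about -0.55, which is what fitted.

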